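# Seat and clamp a relief block in the registration jig

## Task

Slide the relief block on the raised jig fully home into its corner, flat against both the side fence and the end stop. Then tighten its clamp with the cross knob under the deck's edge, to a torque of about 0.5 N m: firm, but not so hard that the toe marks the wood. Push both block and knob gently, never with more than 25 N, then let go, and leave the other things on the table alone.

Things in the scene. Friction and masses are not known exactly. Their poses are not given: they have to be found in the camera images.
- jig: Registration jig, fixed on the table: plywood deck 240 (x) by 220 (y) by 15 mm on two end panels, its top 120 mm above the table, its underside 105. Origin: on the table under the deck's centre, z up. Home, the block's origin is at x +20, y -10, z +120 mm in this frame, its axes along the jig's. The -x and +y sides of the deck are open.
- home_corner (a point): On the deck, the inner corner where the jig's two aluminium strips meet, 8 mm high: the side fence (10 mm thick) runs from here along jig -x, its inner face looks to jig +y; the end stop (12 mm thick) runs along jig +y, its inner face looks to jig -x. Axes as the jig's.
- knob_edge (a point): Top of the deck's edge (jig -y side) midway above the cross knob. The clamp's upright axis is 18 mm inside this edge (jig +y). Axes as the jig's.
- block: Relief block, loose on the deck: wooden base 150 (x) by 110 (y) by 15 mm with a 3 mm lino face, 80 mm wide, on it (18 mm in all), about 0.25 kg. Origin: centre of its underside, z up. Its bare rim, 28 mm wide, is on its -y side, towards the fence; the clamp's toe presses there. It starts 10 to 35 mm short of fence and stop, turned by up to 7 degrees.
- clamp_bar: T-shaped steel clamp bar above the deck on the clamp's axis; its 32 mm wide tongue reaches 48 mm from the axis in jig +y, over the fence, with a rubber toe pad under its end; top at most 165 mm above the table. The knob moves it straight down, 2 mm per radian. At the start the toe hangs 1 to 6.5 mm above the block's rim: find by feel where it bites. Origin: on the axis near table height.
- cross_knob: Black cross knob on the underside of the jig's deck: four round arms at 90 degrees, 14 mm thick, reaching 62 mm from the upright axis, so up to 44 mm past the deck's edge. Origin: on the axis near table height; its x and y axes lie along arms. It tightens clockwise seen from below: anticlockwise (positive about z) seen from above, the arms outside the edge going to jig +x.
- knob_hub (a point): The knob's centre, on its axis at the arms' mid-height (86 mm above the table; arms' top 93). Hub 36 mm across. The knob runs stiffly: 0.30 N m (6 N at 50 mm) with the clamp open. Once the toe bites, the torque climbs by 0.3 to 0.9 N m per radian. 0.5 N m is right, under 0.4 is slack, over 0.62 marks the wood. It stays where it is left.
- ink_bottle: Small ink jar, 42 mm across, 62 mm tall; leave it alone. Origin: centre of its underside.
- brayer: Ink roller lying on the table, about 170 mm long; leave it alone. Origin: on the table under the roller.
- gouge: Lino gouge with wooden handle lying on the table, about 140 mm long; leave it alone. Origin: on the table under its middle.
- ink_bowl: White ceramic bowl, 90 mm across, 45 mm tall; leave it alone. Origin: centre of its underside.
- dropper_bottle: White plastic bottle, 40 mm across, 100 mm tall; leave it alone. Origin: centre of its underside.
- eraser: White eraser 45 by 22 by 12 mm; leave it alone. Origin: centre of its underside.
- pen: Black pen lying on the table, 140 mm long; leave it alone. Origin: on the table under its middle.
Things that resemble listed ones, but are neither listed nor needed, are in the scene too. Several things have the shape of the block; the one meant has the colours described above.

How it is judged:
By the outcome, as a careful person would: the job done as asked, in the order asked, and still so for the second after the job is handed in, with the robot touching nothing.
It also fails if it takes over 72 s, if anything falls off the work surface, if the arm or the gripper's body presses on something with over 40 N, if the wrist force passes 120 N, or if a joint passes its speed limit or range.

## Robot

A 6-joint arm with a two-finger parallel gripper is mounted at the origin on the work surface. World frame = base frame: x ahead of the robot, y to its left, z up, the work surface at z = 0. Lengths are in m, angles in rad, forces in N, time in s.
With the tool pointing down it reaches from about 0.275 to 0.975 m from the base axis. Payload 8.4 kg.
Tool frame: the origin (TCP) lies midway between the tips of the shut fingers; the grasp point (between the pads) lies 19 mm behind it; x points along the fingers, z is the direction in which the jaws open and shut, and the axes are right-handed (so a half turn about x gives the same grasp; the last joint's range is limited). The gripper opens to 92 mm and grips with 3 to 60 N. Pads are 20 mm wide; open, the fingers measure 128 mm over their backs; the gripper's body (75 mm by 189 mm) begins 69 mm behind the grasp point.
Start: joints at [-1.306, 0.353, 1.633, -0, 1.155, -0.002], TCP at [0.165, -0.603, 0.215] pointing down, gripper open.
Joint ranges: [-2.63, 2.63], [-0.92, 2.1], [0.06, 2.66], [-1.3, 4.44], [0, 2.69], [-3.02, 3.02]. Speed limits (rad/s): [2.22, 2.22, 2.79, 3.14, 3.14, 3.14].

## Interface

Orientations are given as a unit quaternion [w, x, y, z].
In Python, from bench import get_state, grab_frame, finish_job gives the robot as it stands. The module is installed in compiled form; this text tells all that it offers.
- The arm moves only by the shell command python3 -m inch 'ROWS' [FORCE]. ROWS is JSON, a list of rows, each a list of 3 entries, a list of its own where there are three numbers: the shift along the world's x, y, z in m, then the turn about the world's z in rad, then the opening, from 0 (shut) to 1 (fully open). In form: [[[x, y, z], roll, claw], ...]. A call has 1 to 20 rows; each row shifts and turns the commanded pose from where the row before left it; what a row does not reach is not made up. A row lasts 1/8 s, in which the tool goes at most 62.5 mm and 10.7 degrees, less where a joint would pass 70% of its speed; a pose out of reach is approached as far as the arm can. A call with a gripper value outside its range is refused whole. The fingers move at their own pace and stop on an object; FORCE is the grip in N (left out, the last holds). Time passes only in rows, so rows that do not move let the fingers close. It gives the time, the measured TCP pose, the force and the opening at its end, in the units of the state.
- get_state(): the state, without advancing time (a new reading comes with each control period).
- grab_frame(name): name is "scene" or "side" or "wrist"; returns a dict with "pixels" (480x640x3 uint8, blue, green, red), "fx", "fy", "cx", "cy" (pixels), "xyz" and "orientation" of the camera in the world; the wrist camera has in their place "tool_from_camera" (4x4, takes a point from camera to tool coordinates, whose origin is the TCP and whose axes are the tool frame's). Camera axes: x right, y up, looking along -z (the intrinsics and any distortion apply to the point x, -y, -z); pixel columns grow to the right and rows downward; lengths in m; the calibration is good to about 2 mm. A picture is of the moment at which its call begins: read the wrist's pose just before it. There is no depth.
- finish_job(): hands the job in, once; it reports no verdict.
The state is a dict: "t": time; "joint_positions": joint angles; "dq": joint speeds; "tau": joint torques, N m; "tool_pos": TCP position; "tool_rot": TCP orientation; "ft_force": force on the tool from outside, world axes, zero at the start; "torque": the same for the moment, N m; "opening": finger opening in m.
Only numpy, scipy, OpenCV 4.12 (cv2) and the standard library are available. Lean on these libraries where they do the work, as an engineer would, in place of code of your own. Each camera call takes 0.05 s, during which the arm holds its last target.

## Working session

There is one attempt and no reset: what is moved stays moved. The work goes in short steps, Python scripts to look and compute and a shell command to move; the robot and the scene stay as the last step left them, time stands still between calls to the robot, and variables do not carry over. Pictures are saved under pics/ and viewed, and the job is handed in when it is done.

```bash
mkdir -p pics
python3 - <<'E'
from bench import get_state, grab_frame
import cv2
print(get_state())
for n in ["scene","side","wrist"]:
    f=grab_frame(n); cv2.imwrite(f"pics/{n}0.png",f["pixels"]); print(n,{k:v for k,v in f.items() if k!="pixels"})
E
```

```text
{'t': 0.0, 'joint_positions': array([-1.30640706e+00,  3.53632204e-01,  1.63411655e+00, -2.19387411e-05,
        1.15520226e+00, -2.37864347e-03]), 'dq': array([-0.00122539, -0.0023179 ,  0.00045213,  0.00082782,  0.00146108,
       -0.00010882]), 'tau': array([-8.01670485e-04, -5.93839645e+01, -3.34211254e+01,  6.98653422e-02,
        2.35341716e-02, -1.17537420e-04]), 'tool_pos': array([ 0.16463776, -0.60241966,  0.21388118]), 'tool_rot': array([ 0.56166958,  0.42934847,  0.5624403 , -0.42877509]), 'ft_force': array([-1.01475008, -0.28918383, -0.24376961]), 'torque': array([-0.00489901, -0.02593958, -0.06651852]), 'opening': 0.09185763733481456}
scene {'fx': 508.5546236840466, 'fy': 508.5546236840466, 'cx': 321.72679528808925, 'cy': 245.1480045420557, 'xyz': array([1.0796522 , 0.25813283, 1.08529017]), 'orientation': array([0.52939524, 0.14236583, 0.22386011, 0.80582833])}
side {'fx': 522.9533754623188, 'fy': 522.9533754623188, 'cx': 313.4600500178622, 'cy': 236.63330606857193, 'xyz': array([0.42831279, 1.01833411, 1.23585769]), 'orientation': array([-0.06423442, -0.01462139,  0.36436645,  0.92892263])}
wrist {'fx': 416.0266242004087, 'fy': 416.0266242004087, 'cx': 312.5665616189155, 'cy': 235.29644403734324, 'tool_from_camera': array([[-8.87342761e-04,  2.96934815e-01, -9.54897339e-01,
        -1.70236604e-01],
       [ 5.47348431e-04,  9.54897716e-01,  2.96934423e-01,
         8.37405174e-02],
       [ 9.99999457e-01, -2.59178949e-04, -1.00984838e-03,
        -4.82975978e-05],
       [ 0.00000000e+00,  0.00000000e+00,  0.00000000e+00,
         1.00000000e+00]])}
```

View pics/scene0.png

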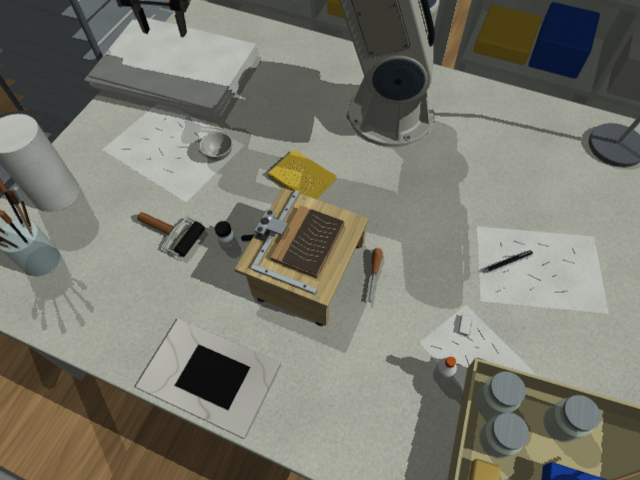

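View pics/side0.png

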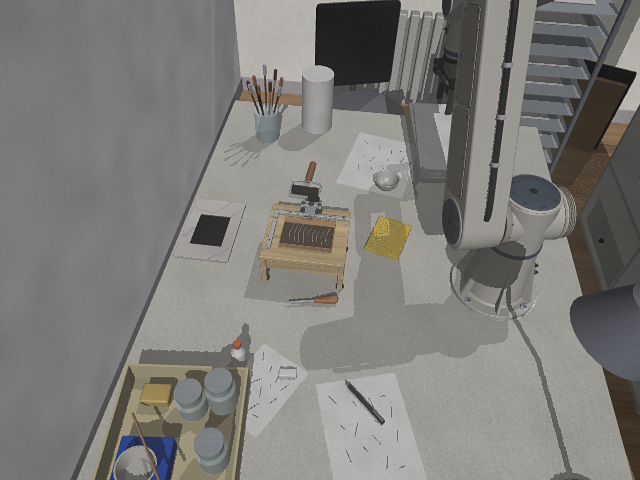

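View pics/wrist0.png

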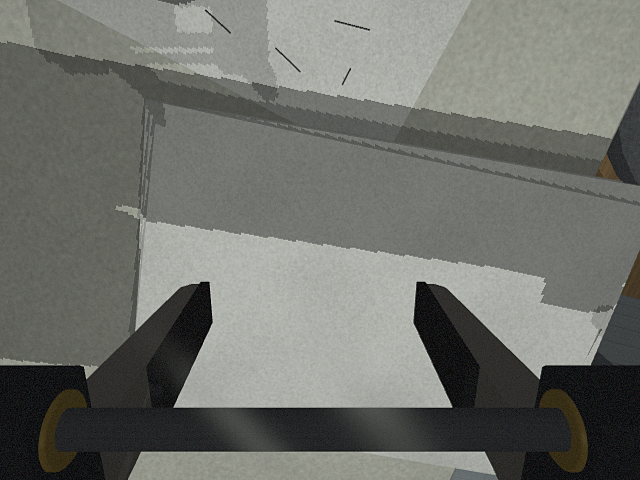

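The scene view has the jig around (303,258), with the clamp at (265,228), the ink jar at (224,232) beside the knob, and the gouge at (375,275). In the side view the jig is at (305,245). I'll enlarge both.

```bash
cat > h.py <<'E'
import numpy as np, cv2
from scipy.spatial.transform import Rotation as R
from bench import get_state, grab_frame
def rot(q): return R.from_quat([q[1],q[2],q[3],q[0]]).as_matrix()
def cam(name):
    s=get_state(); f=grab_frame(name)
    if name=="wrist":
        T=np.array(f["tool_from_camera"]); Rt=rot(s["tool_rot"])
        f["R"]=Rt@T[:3,:3]; f["p"]=s["tool_pos"]+Rt@T[:3,3]
    else: f["R"]=rot(f["orientation"]); f["p"]=np.array(f["xyz"])
    return f
def ray(f,u,v):
    d=np.array([(u-f["cx"])/f["fx"],-(v-f["cy"])/f["fy"],-1.]); return f["p"],f["R"]@d
def onz(f,u,v,z):
    p,d=ray(f,u,v); return p+d*(z-p[2])/d[2]
def proj(f,P):
    c=f["R"].T@(np.array(P)-f["p"]); return f["cx"]+f["fx"]*c[0]/-c[2], f["cy"]-f["fy"]*c[1]/-c[2]
def crop(f,x0,y0,w,h,k,name):
    cv2.imwrite(name,cv2.resize(f["pixels"][y0:y0+h,x0:x0+w],None,fx=k,fy=k,interpolation=cv2.INTER_CUBIC))
E
python3 - <<'E'
from h import *
f=cam("scene"); crop(f,200,170,200,150,4,"pics/s1.png")
f=cam("side"); crop(f,240,180,133,100,6,"pics/d1.png")
E
```

```text
(no output)
```

View pics/s1.png

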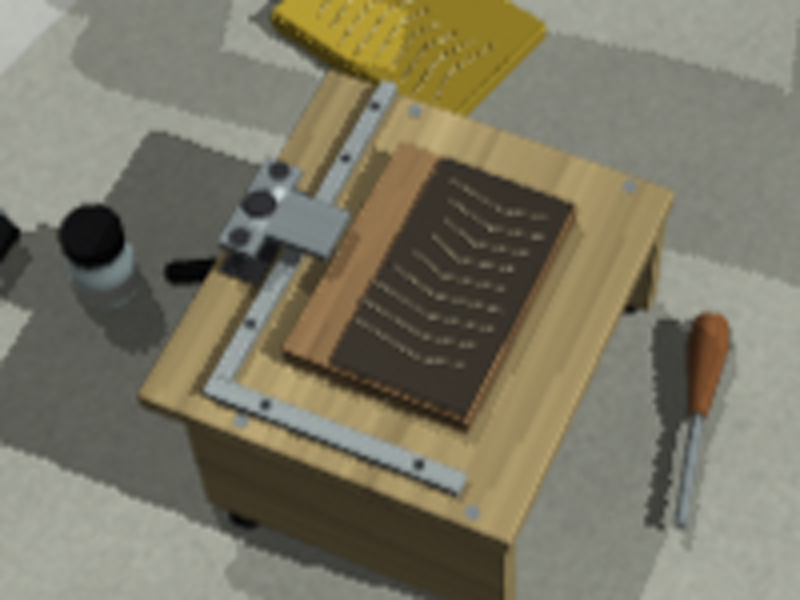

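View pics/d1.png

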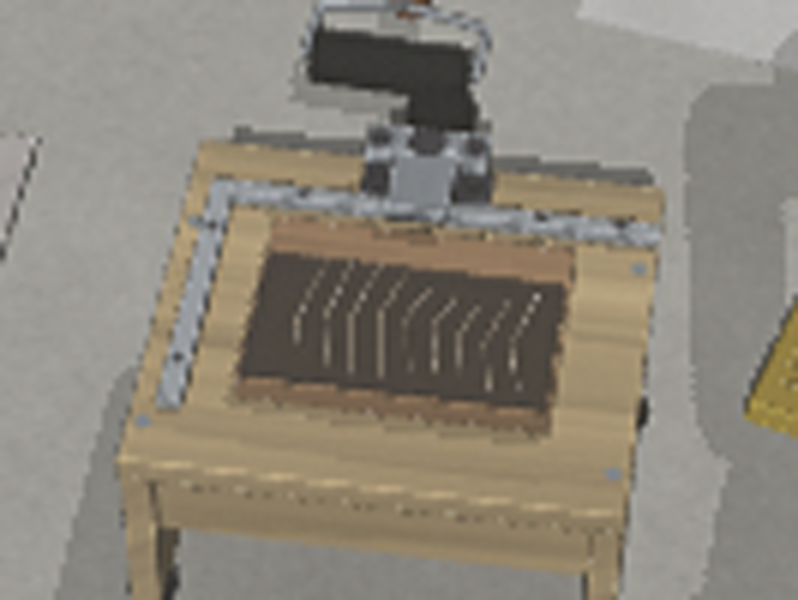

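Run:
```python
from h import *
f=cam("scene"); g=cam("side")
sc=lambda u,v:(u/4+200-.375,v/4+170-.375); sd=lambda u,v:(u/6+240-.42,v/6+180-.42)
S={k:onz(f,*sc(*c),.12) for k,c in dict(A=(330,72),B=(675,195),C=(510,540),D=(140,400)).items()}
D={k:onz(g,*sd(*c),.12) for k,c in dict(A=(663,190),B=(622,520),C=(120,462),D=(203,140)).items()}
for n,q in(("scene",S),("side",D)):
    for k in q: print(n,k,q[k].round(4))
    c=sum(q.values())/4; x=(q["D"]-q["A"]+q["C"]-q["B"]); y=(q["B"]-q["A"]+q["C"]-q["D"])
    print(c,np.degrees(np.arctan2(x[1],x[0])),np.degrees(np.arctan2(y[1],y[0]))-90,np.linalg.norm(x)/2,np.linalg.norm(y)/2)
    # block top
for n,F,t,cs in (("scene",f,sc,dict(a=(403,143),b=(575,205),c=(465,425),d=(285,352))),("side",g,sd,dict(a=(574,250),c=(240,375),d=(270,218)))):
    for k,c in cs.items():
        z=.135 if k in "ad" else .138
        print(n,k,onz(F,*t(*c),z).round(4))
```

```text
scene A [ 0.4472 -0.1274  0.12  ]
scene B [0.4485 0.0915 0.12  ]
scene C [0.6823 0.0894 0.12  ]
scene D [ 0.6858 -0.1255  0.12  ]
[ 0.56593723 -0.01799758  0.12      ] -0.023070347525519577 0.27712357634590035 0.2361630039287322 0.21691931841441592
side A [ 0.444  -0.1289  0.12  ]
side B [0.4447 0.0906 0.12  ]
side C [0.6801 0.0899 0.12  ]
side D [ 0.6814 -0.13    0.12  ]
[ 0.56256689 -0.01961541  0.12      ] -0.2111795482216855 0.06445884646569766 0.2364027266456489 0.2197288268648936
scene a [ 0.4861 -0.0611  0.135 ]
scene b [0.4885 0.0458 0.138 ]
scene c [0.6388 0.0452 0.138 ]
scene d [ 0.6354 -0.062   0.135 ]
side a [ 0.4837 -0.0649  0.135 ]
side c [0.631  0.0437 0.138 ]
side d [ 0.6351 -0.0645  0.135 ]
```

Run:
```python
from h import *
s=get_state();Rt=rot(s["tool_rot"]);print(s["t"],Rt.round(3))
f=cam("scene"); g=cam("side")
sc=lambda u,v:(u/4+200-.375,v/4+170-.375); sd=lambda u,v:(u/6+240-.42,v/6+180-.42)
print("jar top",onz(f,*sc(93,232),.062))
print("bolt",onz(f,*sc(260,203),.16),onz(g,*sd(428,140),.16))
print("knob arm",onz(f,*sc(168,272),.086),onz(f,*sc(212,270),.086))
print("corner outer",onz(f,*sc(205,390),.128), onz(g,*sd(215,182),.128))
```

```text
0.35 [[-0.     0.965  0.264]
 [ 0.     0.264 -0.965]
 [-1.    -0.    -0.   ]]
jar top [ 0.5728157  -0.22903466  0.062     ]
bolt [ 0.5688331  -0.10770368  0.16      ] [ 0.56203593 -0.10564515  0.16      ]
knob arm [ 0.59167655 -0.16426546  0.086     ] [ 0.58042649 -0.14151289  0.086     ]
corner outer [ 0.66992592 -0.0932715   0.128     ] [ 0.66804957 -0.09254973  0.128     ]
```

```bash
python3 -m inch '[[[0.033,0.046,0.009],0.1087,1],[[0.033,0.046,0.009],0.1087,1],[[0.033,0.046,0.009],0.1087,1],[[0.033,0.046,0.009],0.1087,1],[[0.033,0.046,0.009],0.1087,1],[[0.033,0.046,0.009],0.1087,1],[[0.033,0.046,0.009],0.1087,1],[[0.033,0.046,0.009],0.1087,1],[[0.033,0.046,0.009],0.1087,1],[[0.033,0.046,0.009],0.1087,1],[[0.033,0.046,0.009],0.1087,1],[[0.033,0.046,0.009],0.1087,1],[[0,0,0],0,1],[[0,0,0],0,1]]'
python3 - <<'E'
from h import *
s=get_state();print(s["t"],s["joint_positions"].round(3),s["tool_pos"],rot(s["tool_rot"]).round(3))
f=cam("wrist");cv2.imwrite("pics/w1.png",f["pixels"])
E
```

```text
t: 2.2
tool_pos: [0.5603, -0.0511, 0.3222]
tool_rot: [0.707, -0.0, 0.707, -0.0]
ft_force: [-0.3, -0.4, -0.0]
opening: 0.092
2.2 [-0.093  0.17   1.637 -0.     1.336 -0.093] [ 0.56028656 -0.05106394  0.32222918] [[-0.001 -0.     1.   ]
 [-0.     1.     0.   ]
 [-1.    -0.    -0.001]]
```

View pics/w1.png

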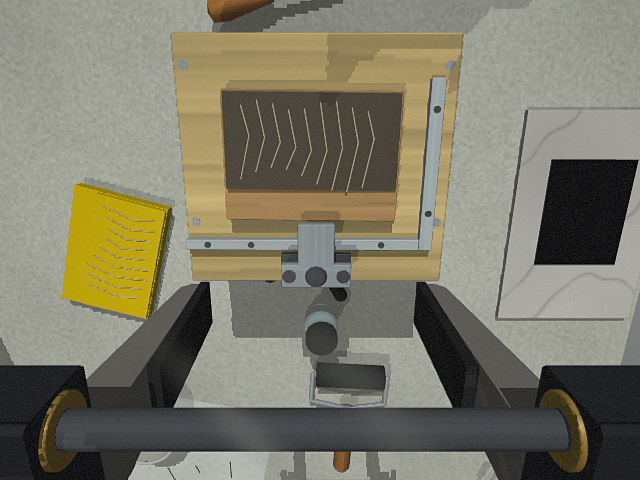

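Run:
```python
import cv2
p=cv2.imread("pics/w1.png")
cv2.imwrite("pics/w1a.png",cv2.resize(p[20:170,270:470],None,fx=4,fy=4,interpolation=cv2.INTER_CUBIC))
cv2.imwrite("pics/w1b.png",cv2.resize(p[170:320,270:470],None,fx=4,fy=4,interpolation=cv2.INTER_CUBIC))
cv2.imwrite("pics/w1c.png",cv2.resize(p[170:320,160:360],None,fx=4,fy=4,interpolation=cv2.INTER_CUBIC))
```

```text
(no output)
```

View pics/w1a.png

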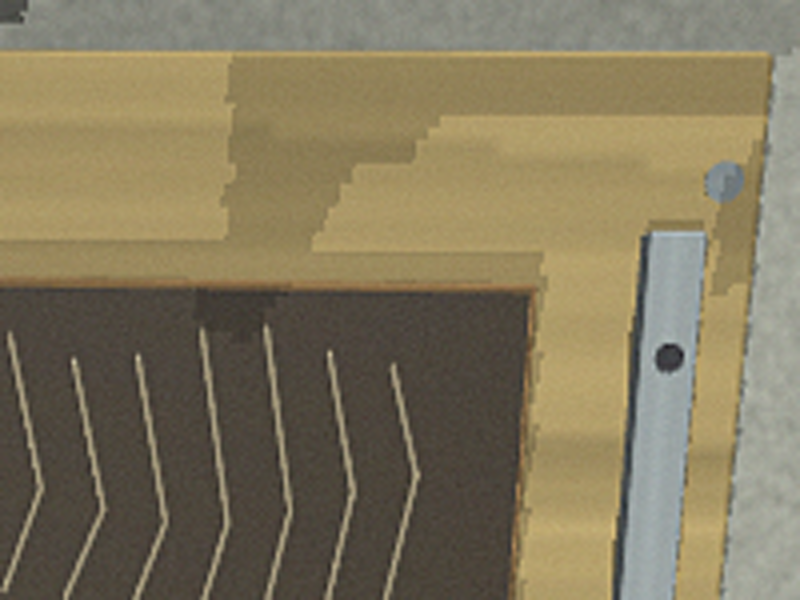

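View pics/w1b.png

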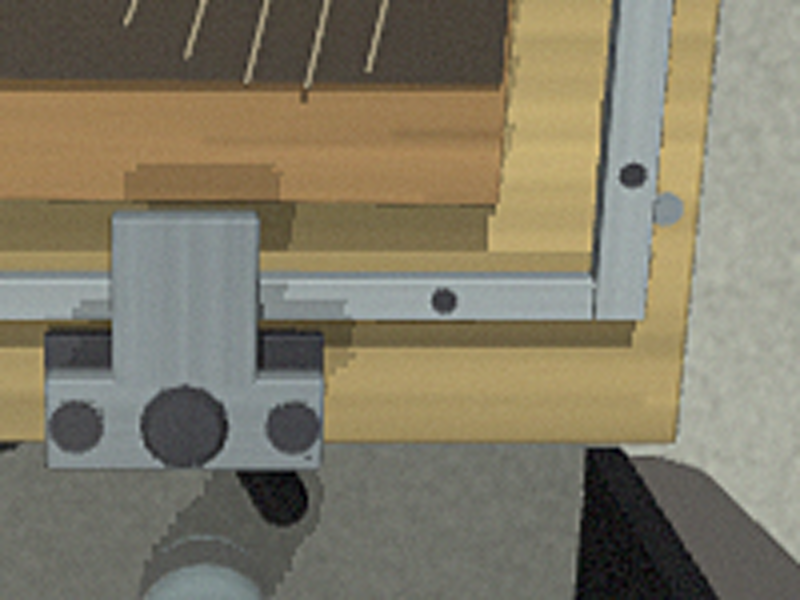

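View pics/w1c.png

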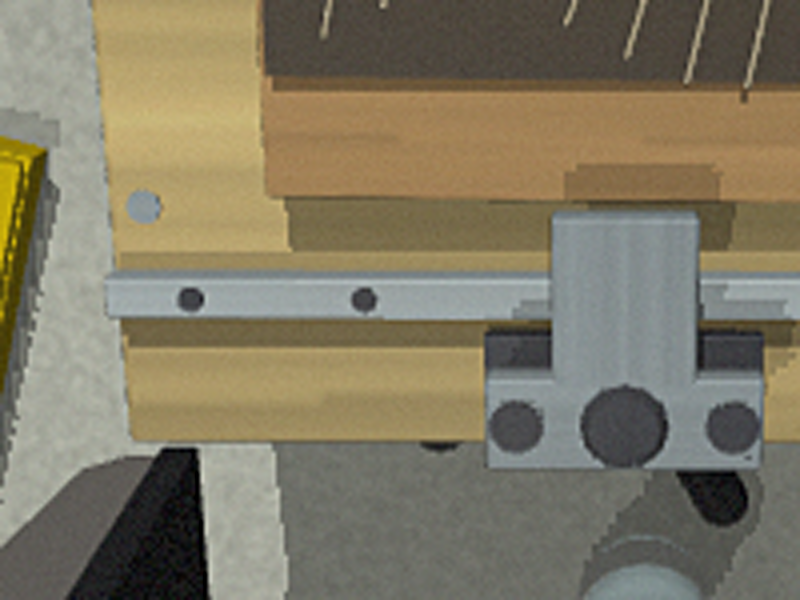

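Run:
```python
from h import *
f=cam("wrist")
a=lambda u,v:(270+(u+.5)/4-.5,20+(v+.5)/4-.5);b=lambda u,v:(270+(u+.5)/4-.5,170+(v+.5)/4-.5);c=lambda u,v:(160+(u+.5)/4-.5,170+(v+.5)/4-.5)
for n,p,z in [("deckTR",a(770,54),.12),("deckBR",b(676,441),.12),("deckBL",c(131,440),.12),
 ("stop top in far",a(649,233),.128),("stop top in near",b(603,275),.128),("fence in R",b(590,279),.128),("fence in L",c(106,279),.128),
 ("fence bot R",b(590,270),.12),
 ("lino TR",a(535,290),.138),("lino BR",b(502,80),.138),("lino BL",c(265,78),.138),("rim BR",b(495,206),.135),("rim BL",c(268,197),.135),
 ("axis",b(184,426),.165),("axis",b(184,426),.16),("tongue L end",b(112,213),.16),("tongue R end",b(259,213),.16),("armtip",b(290,522),.086),("arm at edge L",b(242,472),.086),("arm at edge R",b(300,480),.086),("armL tip",c(440,448),.086),
 ("arm mid",b(280,500),.093)]:
    print(n,(onz(f,*p,z)*1000).round(1))
```

```text
deckTR [681.1  88.9 120. ]
deckBR [ 681.7 -128.9  120. ]
deckBL [ 442.7 -128.6  120. ]
stop top in far [657.3  54.3 128. ]
stop top in near [658.5 -84.  128. ]
fence in R [655.6 -85.  128. ]
fence in L [442.9 -85.  128. ]
fence bot R [657.5 -85.4 120. ]
lino TR [632.6  42.9 138. ]
lino BR [630.6 -36.7 138. ]
lino BL [484.6 -36.2 138. ]
rim BR [631.3 -65.7 135. ]
rim BL [482.9 -63.6 135. ]
axis [ 562.  -105.9  165. ]
axis [ 562. -108.  160.]
tongue L end [547.  -60.3 160. ]
tongue R end [577.5 -60.3 160. ]
armtip [ 591.1 -167.3   86. ]
arm at edge L [ 578.  -152.6   86. ]
arm at edge R [ 593.5 -154.9   86. ]
armL tip [ 513.8 -145.7   86. ]
arm mid [ 587.8 -157.4   93. ]
```

```bash
python3 -m inch '[[[-0.002,0.05,-0.02],0,1],[[-0.002,0.05,-0.03],0,1],[[0,0.029,-0.045],0,1],[[0,0,-0.05],0,1],[[0,0,-0.035],0,1],[[0,0,-0.015],0,1],[[0,0,0],0,1]]'
python3 -m inch '[[[0,-0.006,0],0,1],[[0,-0.006,0],0,1],[[0,-0.003,0],0,1],[[0,-0.003,0],0,1]]'
python3 -m inch '[[[0,-0.003,0],0,1],[[0,-0.003,0],0,1],[[0,-0.003,0],0,1],[[0,-0.003,0],0,1]]'
```

```text
t: 3.18
tool_pos: [0.5564, 0.0772, 0.1274]
tool_rot: [0.707, 0.0, 0.708, -0.0]
ft_force: [0.7, -0.5, 0.7]
opening: 0.0921
t: 3.68
tool_pos: [0.557, 0.0598, 0.128]
tool_rot: [0.707, -0.0, 0.707, 0.0]
ft_force: [-0.6, -0.8, 0.4]
opening: 0.0921
t: 4.18
tool_pos: [0.5569, 0.0481, 0.1276]
tool_rot: [0.707, -0.0, 0.707, 0.0]
ft_force: [0.1, 1.4, 1.2]
opening: 0.0921
```

```bash
python3 -m inch '[[[0,-0.003,0],0,1],[[0,-0.003,0],0,1],[[0,-0.003,0],0,1],[[0,0,0],0,1]]'
python3 -m inch '[[[0,-0.001,0],0,1],[[0,-0.001,0],0,1]]'
python3 -m inch '[[[0,-0.0007,0],0,1],[[0,0,0],0,1]]'
```

```text
t: 4.68
tool_pos: [0.5567, 0.0387, 0.1275]
tool_rot: [0.707, -0.0, 0.707, -0.0]
ft_force: [-0.0, -0.2, -0.7]
opening: 0.0918
t: 4.92
tool_pos: [0.5567, 0.0371, 0.1275]
tool_rot: [0.707, -0.0, 0.707, 0.0]
ft_force: [-0.2, 1.2, 0.4]
opening: 0.0917
t: 5.18
tool_pos: [0.5567, 0.0363, 0.1275]
tool_rot: [0.707, -0.0, 0.707, 0.0]
ft_force: [-0.8, 1.1, 0.1]
opening: 0.0918
```

```bash
for i in 1; do :; done; python3 -m inch '[[[0,-0.0007,0],0,1],[[0,0,0],0,1]]'
python3 -m inch '[[[0,-0.0007,0],0,1],[[0,0,0],0,1]]'
python3 -m inch '[[[0,-0.0007,0],0,1],[[0,0,0],0,1]]'
```

```text
t: 5.42
tool_pos: [0.5569, 0.036, 0.1276]
tool_rot: [0.707, 0.0, 0.707, 0.0]
ft_force: [0.3, 4.2, -0.4]
opening: 0.0919
t: 5.68
tool_pos: [0.5569, 0.0359, 0.1276]
tool_rot: [0.707, 0.001, 0.707, 0.001]
ft_force: [0.5, 7.6, -0.7]
opening: 0.0919
t: 5.92
tool_pos: [0.5569, 0.0358, 0.1277]
tool_rot: [0.707, 0.001, 0.707, 0.001]
ft_force: [0.5, 11.3, -0.2]
opening: 0.092
```

```bash
python3 -m inch '[[[0,0.006,0],0,1],[[0,0.012,0],0,1],[[0,0,0.03],0,1],[[0,0,0.03],0.1,1],[[-0.012,-0.01,0],0.184,0.4],[[-0.012,-0.01,0],0.184,0.4],[[-0.012,-0.01,0],0.184,0.4],[[-0.012,-0.01,0],0.184,0.4],[[-0.012,-0.01,0],0.184,0.4],[[-0.012,-0.01,0],0.184,0.4],[[-0.012,-0.01,0],0.184,0.4],[[-0.011,-0.009,0],0.183,0.4],[[0,0,0],0,0.4]]'
python3 - <<'E'
from h import *
s=get_state();print(s["joint_positions"].round(3),s["tool_pos"],rot(s["tool_rot"]).round(3))
f=cam("wrist");cv2.imwrite("pics/w2.png",f["pixels"])
E
```

```text
t: 7.55
tool_pos: [0.4613, -0.0268, 0.1876]
tool_rot: [0.5, -0.5, 0.5, 0.5]
ft_force: [-0.2, -0.0, -0.5]
opening: 0.0366
[-0.061  0.129  1.997 -0.     1.016 -1.63 ] [ 0.46127478 -0.02683401  0.18763624] [[-0.    -1.     0.001]
 [-0.     0.001  1.   ]
 [-1.     0.    -0.   ]]
```

View pics/w2.png

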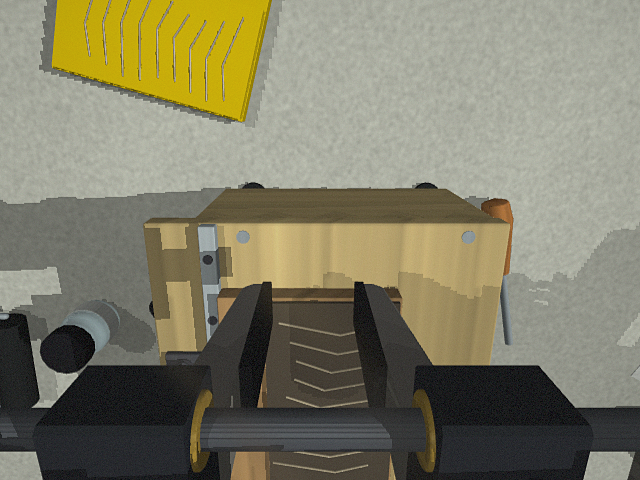

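```bash
python3 - <<'E'
from h import *
f=cam("wrist")
for p,z in [((310,290),.12),((310,303),.138),((218,291),.12),((400,292),.12)]: print((onz(f,*p,z)*1000).round(1))
E
python3 -m inch '[[[0,0,-0.03],0,0.4],[[0,0,-0.025],0,0.4],[[0,-0.003,-0.006],0,0.4],[[0,0,0],0,0.4]]'
python3 -m inch '[[[0.004,0,0],0,0.4],[[0.004,0,0],0,0.4],[[0.004,0,0],0,0.4]]'
```

```text
[486.7 -28.6 120. ]
[486.7 -28.4 138. ]
[487.3 -86.1 120. ]
[488.3  27.7 120. ]
t: 8.15
tool_pos: [0.4621, -0.0297, 0.1267]
tool_rot: [0.5, -0.5, 0.5, 0.5]
ft_force: [0.2, 0.4, 0.1]
opening: 0.0371
t: 8.52
tool_pos: [0.4745, -0.0297, 0.1271]
tool_rot: [-0.5, 0.5, -0.5, -0.5]
ft_force: [-0.4, 0.4, -0.0]
opening: 0.037
```

```bash
python3 -m inch '[[[0.004,0,0],0,0.4],[[0.004,0,0],0,0.4],[[0.004,0,0],0,0.4],[[0.004,0,0],0,0.4]]'
python3 -m inch '[[[0.0025,0,0],0,0.4],[[0.002,0,0],0,0.4]]'
python3 -m inch '[[[0.001,0,0],0,0.4],[[0,0,0],0,0.4]]'
python3 -m inch '[[[0.001,0,0],0,0.4],[[0,0,0],0,0.4]]'
```

```text
t: 9.02
tool_pos: [0.49, -0.0297, 0.1265]
tool_rot: [0.5, -0.5, 0.5, 0.5]
ft_force: [-2.6, 0.4, 1.7]
opening: 0.0368
t: 9.28
tool_pos: [0.4943, -0.0297, 0.1265]
tool_rot: [0.5, -0.5, 0.5, 0.5]
ft_force: [-3.8, 0.5, 3.0]
opening: 0.0369
t: 9.52
tool_pos: [0.4955, -0.0297, 0.1266]
tool_rot: [-0.5, 0.5, -0.5, -0.5]
ft_force: [-2.3, -1.3, -1.0]
opening: 0.037
t: 9.78
tool_pos: [0.4964, -0.0297, 0.1266]
tool_rot: [-0.5, 0.5, -0.5, -0.5]
ft_force: [0.1, -0.3, -0.7]
opening: 0.0367
```

```bash
python3 -m inch '[[[0.001,0,0],0,0.4],[[0,0,0],0,0.4]]'
python3 -m inch '[[[0.001,0,0],0,0.4],[[0,0,0],0,0.4]]'
python3 -m inch '[[[0.0007,0,0],0,0.4],[[0,0,0],0,0.4]]'
```

```text
t: 10.02
tool_pos: [0.4975, -0.0297, 0.1266]
tool_rot: [-0.5, 0.5, -0.5, -0.5]
ft_force: [-0.2, 0.3, -0.5]
opening: 0.0369
t: 10.28
tool_pos: [0.4979, -0.0297, 0.1265]
tool_rot: [0.5, -0.5, 0.5, 0.5]
ft_force: [-3.5, 0.5, 2.6]
opening: 0.0368
t: 10.52
tool_pos: [0.498, -0.0297, 0.1265]
tool_rot: [0.499, -0.5, 0.5, 0.501]
ft_force: [-5.5, 0.1, 4.8]
opening: 0.0368
```

```bash
python3 -m inch '[[[0.001,0,0],0,0.4],[[0,0,0],0,0.4]]'
python3 -m inch '[[[-0.004,0,0],0,0.4],[[-0.012,0,0],0,0.4],[[-0.01,0.005,0.04],0,0.4],[[0,0.03,0.05],0,0.6],[[0,0.03,0.06],0,1],[[0,0,0],0,1],[[0,0,0],0,1]]'
python3 - <<'E'
from h import *
for n in ("wrist","side","scene"):
    f=cam(n);cv2.imwrite(f"pics/{n}3.png",f["pixels"])
    if n=="side": crop(f,240,180,133,100,6,"pics/d3.png")
    if n=="scene": crop(f,230,180,133,100,6,"pics/s3.png")
E
```

```text
t: 10.78
tool_pos: [0.4981, -0.0297, 0.1264]
tool_rot: [0.499, -0.499, 0.501, 0.501]
ft_force: [-9.4, -1.1, 7.3]
opening: 0.0368
t: 11.65
tool_pos: [0.4735, 0.0332, 0.2721]
tool_rot: [-0.5, 0.5, -0.5, -0.5]
ft_force: [0.5, 0.6, -0.8]
opening: 0.0746
```

View pics/wrist3.png

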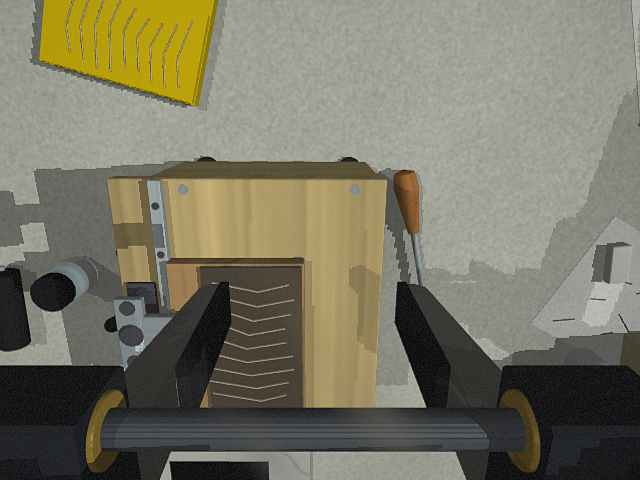

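View pics/s3.png

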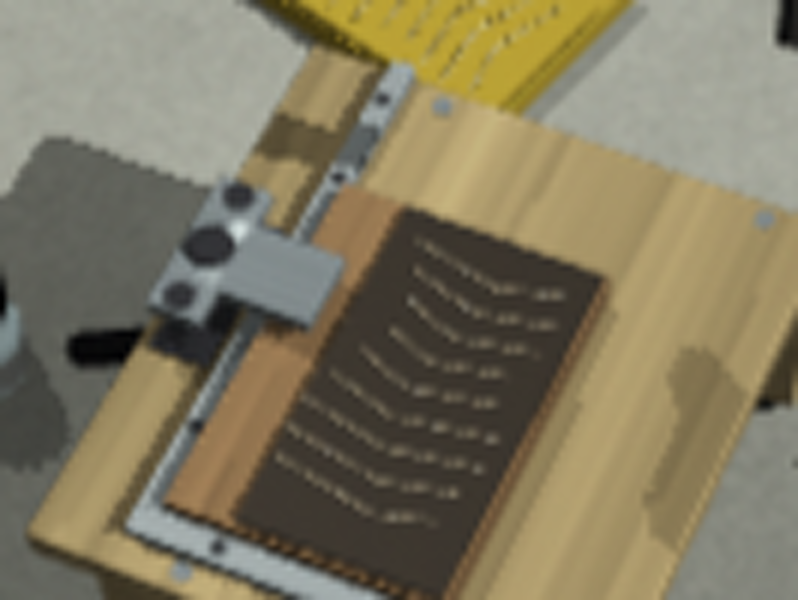

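View pics/d3.png

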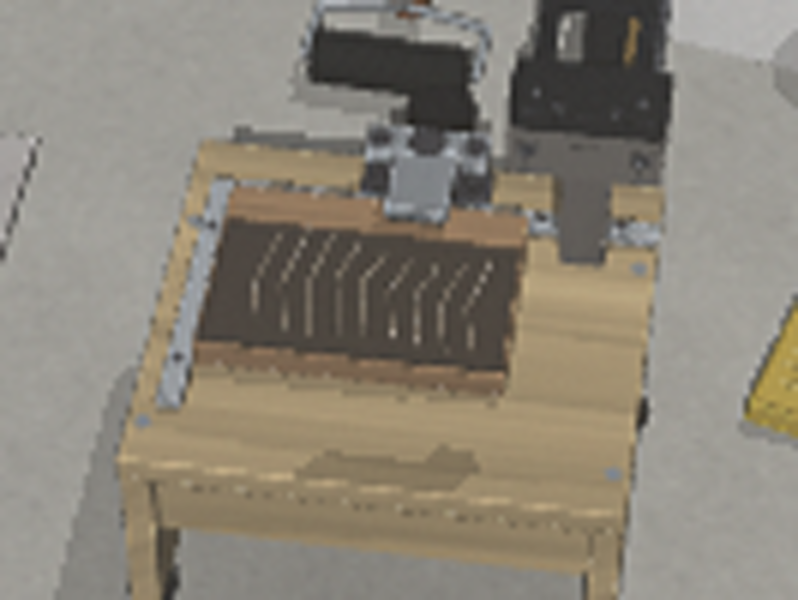

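Both views show the block flush with the fence and stop. I'll press it once more to the fence, since the x push could have let it drift slightly, and take a wrist view from above.

```bash
python3 -m inch '[[[0.012,0.004,0],-0.175,1],[[0.012,0.004,0],-0.175,1],[[0.012,0.004,0],-0.175,1],[[0.012,0.004,0],-0.175,1],[[0.012,0.003,0],-0.175,1],[[0.012,0.003,0],-0.175,1],[[0.012,0,0],-0.175,1],[[0.012,0,0],-0.175,1],[[0.014,0,-0.02],-0.171,1],[[0,0,-0.05],0,1],[[0,0,-0.05],0,1],[[0,0,-0.025],0,1],[[0,0,0],0,1]]'
python3 -m inch '[[[0,-0.006,0],0,1],[[0,-0.006,0],0,1],[[0,-0.003,0],0,1],[[0,0,0],0,1]]'
```

```text
t: 13.42
tool_pos: [0.5819, 0.0545, 0.1245]
tool_rot: [0.705, -0.0, 0.709, -0.0]
ft_force: [0.4, 0.5, 1.3]
opening: 0.0921
t: 13.92
tool_pos: [0.5842, 0.0399, 0.1281]
tool_rot: [0.707, 0.0, 0.707, -0.0]
ft_force: [0.2, 0.6, -1.1]
opening: 0.0918
```

```bash
python3 -m inch '[[[0,-0.003,0],0,1],[[0,-0.001,0],0,1],[[0,0,0],0,1]]'
python3 -m inch '[[[0,-0.0008,0],0,1],[[0,0,0],0,1]]'
python3 -m inch '[[[0,-0.0008,0],0,1],[[0,0,0],0,1]]'
```

```text
t: 14.3
tool_pos: [0.584, 0.0362, 0.1275]
tool_rot: [0.707, -0.0, 0.707, 0.0]
ft_force: [-0.5, 0.4, 0.4]
opening: 0.0918
t: 14.55
tool_pos: [0.5841, 0.036, 0.1275]
tool_rot: [0.707, 0.0, 0.707, 0.0]
ft_force: [1.4, 5.1, -0.8]
opening: 0.092
t: 14.8
tool_pos: [0.5842, 0.0359, 0.1275]
tool_rot: [0.707, 0.001, 0.707, 0.001]
ft_force: [0.8, 8.7, -0.8]
opening: 0.0919
```

```bash
python3 -m inch '[[[0,0.006,0],0,1],[[0,0.01,0.01],0,1],[[0,0,0.05],0,0.5],[[0,0,0.05],0,0],[[-0.005,-0.05,0.02],0,0],[[-0.015,-0.055,0],0,0],[[-0.015,-0.055,0],0,0],[[-0.004,-0.045,0],0,0],[[0,0,0],0,0],[[0,0,0],0,0]]'
python3 - <<'E'
from h import *
s=get_state();print(s["joint_positions"].round(3),s["tool_pos"],s["ft_force"],s["torque"])
f=cam("wrist");cv2.imwrite("pics/w4.png",f["pixels"])
E
```

```text
t: 16.05
tool_pos: [0.545, -0.1539, 0.2579]
tool_rot: [0.707, 0.0, 0.707, 0.0]
ft_force: [-0.4, 0.3, 0.6]
opening: 0.014
[-0.278  0.222  1.713  0.     1.206 -0.278] [ 0.54503618 -0.15387725  0.2578777 ] [-0.37738688  0.317171    0.61576209] [-0.0462913  -0.09351252  0.03826081]
```

View pics/w4.png

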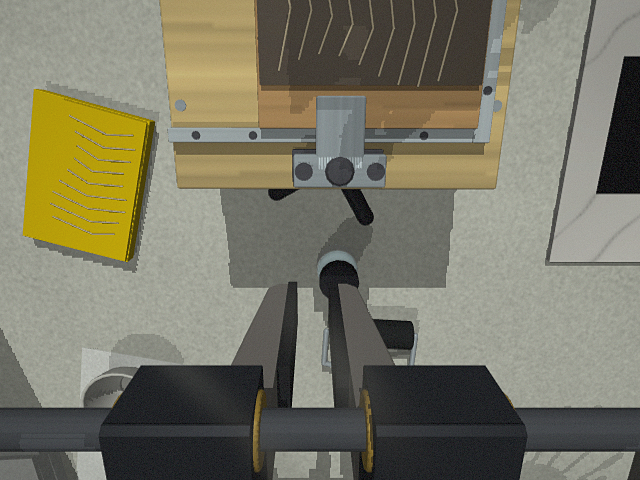

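```bash
python3 - <<'E'
from h import *
f=cam("wrist")
print("axis",onz(f,340,171,.162),"edge",onz(f,340,188,.12))
for p in [(370,222),(364,214),(345,190),(365,190),(272,197),(280,194)]: print(p,(onz(f,*p,.086)*1000).round(1))
m=cv2.inRange(f["pixels"],(0,0,0),(35,35,35))[189:235,255:400]
n,l,st,c=cv2.connectedComponentsWithStats(m)
for i in range(1,n):
    if st[i][4]>60:
        print(st[i][:5]+np.array([255,189,0,0,0]))
E
python3 -m inch '[[[0,-0.003,-0.05],0,0],[[0,0,-0.05],0,0],[[0,0,-0.05],0,0],[[0,0,-0.025],0,0],[[0,0,0],0,0],[[0,0,0],0,0]]'
```

```text
axis [ 0.56206283 -0.10902279  0.162     ] edge [ 0.5651275  -0.12804469  0.12      ]
(370, 222) [ 593.6 -163.8   86. ]
(364, 214) [ 588.2 -156.8   86. ]
(345, 190) [ 571.6 -136.2   86. ]
(365, 190) [ 588.3 -136.2   86. ]
(272, 197) [ 510.7 -142.2   86. ]
(280, 194) [ 517.4 -139.7   86. ]
[268 190  29  11 190]
[341 190  33  36 585]
t: 16.9
tool_pos: [0.5459, -0.1569, 0.0836]
tool_rot: [0.708, -0.001, 0.707, 0.0]
ft_force: [0.1, 0.6, 0.4]
opening: 0.0002
```

```bash
cat > tq.py <<'E'
from h import *
s=get_state();F=s["ft_force"];p=s["tool_pos"];M=s["torque"]
ax=np.array([.562,-.111])
c=np.array([p[0]+.018,p[1]+.010])-ax
th=np.degrees(np.arctan2(c[0]+.007/np.cos(.5),-c[1]))
o=np.array([p[0]+.018,p[1]-.010])-ax
print("t",s["t"].__round__(2),"p",p.round(4),"F",F.round(2),"M",M.round(3),"th~",th.round(1),"tau in",(-c[0]*F[1]+c[1]*F[0]).round(3),"tau out",(-o[0]*F[1]+o[1]*F[0]).round(3),"tau viaM",(-M[2]-((p[0]-ax[0])*F[1]-(p[1]-ax[1])*F[0])).round(3))
E
python3 -m inch '[[[0.004,0,-0.001],0,0],[[0.004,0,0],0,0],[[0.003,0,0],0,0]]'; python3 tq.py
python3 -m inch '[[[0.003,0,0],0,0],[[0.003,0,0],0,0]]'; python3 tq.py
python3 -m inch '[[[0.003,0,0],0,0]]'; python3 tq.py
python3 -m inch '[[[0.003,0,0],0,0]]'; python3 tq.py
```

```text
t: 17.27
tool_pos: [0.5567, -0.1575, 0.0821]
tool_rot: [0.707, -0.0, 0.707, 0.0]
ft_force: [0.3, -0.2, 0.1]
opening: 0.0005
t 17.27 p [ 0.5567 -0.1575  0.0821] F [ 0.34 -0.16  0.15] M [-0.056 -0.1    0.029] th~ 29.6 tau in -0.011 tau out -0.017 tau viaM -0.046
t: 17.52
tool_pos: [0.5622, -0.1574, 0.0815]
tool_rot: [0.707, -0.0, 0.707, 0.0]
ft_force: [-0.3, 0.6, 0.4]
opening: 0.0001
t 17.52 p [ 0.5622 -0.1574  0.0815] F [-0.27  0.64  0.45] M [-0.029 -0.049 -0.011] th~ 35.7 tau in -0.002 tau out 0.004 tau viaM 0.024
t: 17.65
tool_pos: [0.5638, -0.1571, 0.0811]
tool_rot: [0.706, 0.0, 0.708, 0.0]
ft_force: [-7.9, -0.4, 3.6]
opening: 0.0003
t 17.65 p [ 0.5638 -0.1571  0.0811] F [-7.91 -0.42  3.64] M [0.006 1.339 0.098] th~ 37.6 tau in 0.294 tau out 0.452 tau viaM 0.267
t: 17.77
tool_pos: [0.5655, -0.1569, 0.0809]
tool_rot: [0.705, 0.0, 0.709, 0.001]
ft_force: [-7.9, 0.4, 3.5]
opening: 0.0004
t 17.77 p [ 0.5655 -0.1569  0.0809] F [-7.94  0.45  3.46] M [0.016 1.427 0.096] th~ 39.4 tau in 0.276 tau out 0.435 tau viaM 0.268
```

```bash
sed -i 's/+.018/+.012/g' tq.py
python3 -m inch '[[[0.003,0,0],0,0],[[0.003,0,0],0,0]]'>/dev/null; python3 tq.py
python3 -m inch '[[[0.003,0,0],0,0],[[0.003,0,0],0,0]]'>/dev/null; python3 tq.py
python3 -m inch '[[[0.003,0,0],0,0],[[0.003,0,0],0,0]]'>/dev/null; python3 tq.py
```

```text
t 18.02 p [ 0.5711 -0.1569  0.0806] F [-8.1  -0.82  1.56] M [0.006 1.366 0.076] th~ 39.0 tau in 0.308 tau out 0.47 tau viaM 0.303
t 18.27 p [ 0.5771 -0.157   0.0805] F [-7.66 -0.84  0.53] M [-0.166  1.327  0.038] th~ 44.3 tau in 0.298 tau out 0.451 tau viaM 0.326
t 18.52 p [ 0.5833 -0.1572  0.0804] F [-6.7  -0.74  1.17] M [-0.221  1.216  0.022] th~ 48.8 tau in 0.267 tau out 0.401 tau viaM 0.302
```

```bash
python3 -m inch '[[[0.003,0,0],0,0],[[0.002,0,0],0,0]]'>/dev/null; python3 tq.py
python3 -m inch '[[[-0.008,0,0],0,0],[[-0.008,0,0.005],0,0],[[0,0,0.03],0,0],[[-0.03,0,0],0,0],[[-0.04,0,0],0,0],[[-0.01,0,0],0,0],[[0,0,0],0,0],[[0,0,0],0,0]]' ; python3 tq.py
python3 - <<'E'
from h import *
f=cam("wrist");cv2.imwrite("pics/w5.png",f["pixels"])
E
```

```text
t 18.77 p [ 0.5886 -0.1573  0.0805] F [-7.08 -0.93  0.82] M [-0.275  1.126  0.014] th~ 52.1 tau in 0.293 tau out 0.434 tau viaM 0.338
t: 19.77
tool_pos: [0.4965, -0.1576, 0.1169]
tool_rot: [0.708, -0.0, 0.707, -0.0]
ft_force: [-0.5, 0.7, -0.2]
opening: -0.0001
t 19.77 p [ 0.4965 -0.1576  0.1169] F [-0.5   0.73 -0.18] M [-0.074 -0.155  0.007] th~ -51.2 tau in 0.057 tau out 0.067 tau viaM 0.064
```

View pics/w5.png

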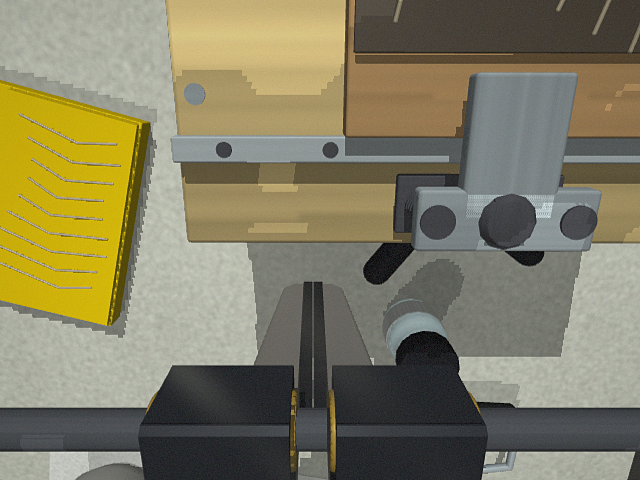

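```bash
python3 - <<'E'
from h import *
f=cam("wrist")
for p in [(372,278),(364,272),(408,245),(530,262)]: print(p,(onz(f,*p,.086)*1000).round(1))
E
python3 -m inch '[[[-0.012,0,0],0,0],[[0,0,-0.02],0,0],[[0,0,-0.015],0,0],[[0,0,0],0,0]]' ; python3 tq.py
```

```text
(372, 278) [ 526.9 -159.3   86. ]
(364, 272) [ 522.6 -155.9   86. ]
(408, 245) [ 544.5 -141.1   86. ]
(530, 262) [ 608.2 -150.3   86. ]
t: 20.38
tool_pos: [0.4819, -0.157, 0.0803]
tool_rot: [0.706, 0.0, 0.708, 0.0]
ft_force: [-0.0, 0.6, -0.3]
opening: 0.0003
t 20.38 p [ 0.4819 -0.157   0.0803] F [-0.05  0.64 -0.3 ] M [-0.102 -0.06  -0.004] th~ -59.1 tau in 0.046 tau out 0.047 tau viaM 0.058
```

```bash
python3 -m inch '[[[0.01,0,0.001],0,0],[[0.01,0,0],0,0],[[0.004,0,0],0,0]]' >/dev/null; python3 tq.py
python3 -m inch '[[[0.003,0,0],0,0],[[0.003,0,0],0,0]]'>/dev/null; python3 tq.py
python3 -m inch '[[[0.003,0,0],0,0],[[0.003,0,0],0,0]]'>/dev/null; python3 tq.py
python3 -m inch '[[[0.003,0,0],0,0],[[0.003,0,0],0,0]]'>/dev/null; python3 tq.py
```

```text
t 20.75 p [ 0.5085 -0.1575  0.083 ] F [0.97 0.86 0.42] M [-0.137 -0.107 -0.062] th~ -42.6 tau in 0.0 tau out -0.019 tau viaM 0.063
t 21.0 p [ 0.5109 -0.1573  0.0823] F [-11.82  -5.36  10.08] M [-0.955  1.969 -0.056] th~ -40.6 tau in 0.22 tau out 0.456 tau viaM 0.33
t 21.25 p [ 0.5143 -0.1591  0.0823] F [-21.32 -18.42  15.65] M [-3.401  3.692 -0.161] th~ -36.0 tau in 0.156 tau out 0.582 tau viaM 0.309
t 21.5 p [ 0.5206 -0.1585  0.0816] F [-11.5   -7.57   2.26] M [-1.572  2.039 -0.084] th~ -29.7 tau in 0.209 tau out 0.439 tau viaM 0.318
```

```bash
python3 -m inch '[[[0.0026,-0.0012,0],0,0]]'>/dev/null; python3 tq.py
python3 -m inch '[[[0.0026,-0.0012,0],0,0]]'>/dev/null; python3 tq.py
python3 -m inch '[[[0.0026,-0.001,0],0,0]]'>/dev/null; python3 tq.py
```

```text
t 21.62 p [ 0.5238 -0.1594  0.0815] F [-10.64  -8.48   1.43] M [-1.671  1.851 -0.166] th~ -25.4 tau in 0.187 tau out 0.399 tau viaM 0.357
t 21.75 p [ 0.5268 -0.1605  0.0815] F [-8.86 -6.79  0.16] M [-1.251  1.581 -0.043] th~ -21.1 tau in 0.192 tau out 0.37 tau viaM 0.243
t 21.88 p [ 0.5296 -0.1615  0.0815] F [-8.14 -5.64  0.9 ] M [-1.111  1.445 -0.079] th~ -17.1 tau in 0.215 tau out 0.377 tau viaM 0.307
```

```bash
python3 -m inch '[[[0.003,0,0],0,0]]'>/dev/null; python3 tq.py
python3 -m inch '[[[0.003,0,0],0,0]]'>/dev/null; python3 tq.py
python3 -m inch '[[[0.003,0,0],0,0]]'>/dev/null; python3 tq.py
python3 -m inch '[[[0.003,0,0],0,0]]'>/dev/null; python3 tq.py
```

```text
t 22.0 p [ 0.5328 -0.1614  0.0816] F [-7.61 -6.06 -0.18] M [-1.19   1.331 -0.124] th~ -12.8 tau in 0.204 tau out 0.356 tau viaM 0.331
t 22.12 p [ 0.5361 -0.1613  0.0816] F [-7.08 -5.7   0.23] M [-0.972  1.179 -0.091] th~ -8.4 tau in 0.206 tau out 0.348 tau viaM 0.299
t 22.25 p [ 0.5393 -0.1613  0.0817] F [-7.32 -4.62 -0.12] M [-1.125  1.191 -0.111] th~ -3.9 tau in 0.246 tau out 0.392 tau viaM 0.374
t 22.38 p [ 0.5423 -0.1613  0.0817] F [-7.45 -6.12  0.78] M [-1.045  1.167 -0.084] th~ 0.4 tau in 0.253 tau out 0.402 tau viaM 0.338
```

```bash
python3 -m inch '[[[0.003,0.0005,0],0,0]]'>/dev/null; python3 tq.py
python3 -m inch '[[[0.003,0.0005,0],0,0]]'>/dev/null; python3 tq.py
python3 -m inch '[[[0.003,0.0005,0],0,0]]'>/dev/null; python3 tq.py
python3 -m inch '[[[0.003,0.0005,0],0,0]]'>/dev/null; python3 tq.py
```

```text
t 22.5 p [ 0.5452 -0.161   0.0817] F [-7.41 -7.78  0.79] M [-1.439  1.3   -0.052] th~ 4.5 tau in 0.259 tau out 0.407 tau viaM 0.291
t 22.62 p [ 0.5482 -0.1606  0.0818] F [-6.91 -6.9   1.06] M [-1.473  1.283 -0.109] th~ 8.9 tau in 0.262 tau out 0.4 tau viaM 0.358
t 22.75 p [ 0.5513 -0.1603  0.0818] F [-6.52 -7.62  0.01] M [-1.635  1.304 -0.032] th~ 13.3 tau in 0.266 tau out 0.396 tau viaM 0.272
t 22.88 p [ 0.5545 -0.16    0.0819] F [-6.81 -9.15 -0.47] M [-1.738  1.149 -0.042] th~ 17.8 tau in 0.307 tau out 0.443 tau viaM 0.307
```

```bash
python3 -m inch '[[[0.003,-0.0005,0],0,0]]'>/dev/null; python3 tq.py
python3 -m inch '[[[0.003,-0.0005,0],0,0]]'>/dev/null; python3 tq.py
python3 -m inch '[[[0.003,0,0],0,0]]'>/dev/null; python3 tq.py
python3 -m inch '[[[0.003,0,0],0,0]]'>/dev/null; python3 tq.py
```

```text
t 23.0 p [ 0.5575 -0.16    0.0818] F [-7.18 -3.73  0.67] M [-0.804  1.181 -0.018] th~ 21.6 tau in 0.308 tau out 0.452 tau viaM 0.353
t 23.12 p [ 0.5602 -0.1599  0.0817] F [-7.58 -0.2   1.67] M [-0.155  1.267  0.069] th~ 25.1 tau in 0.297 tau out 0.449 tau viaM 0.301
t 23.25 p [ 0.5629 -0.1594  0.0816] F [-7.39  0.21  2.81] M [0.091 1.361 0.106] th~ 28.5 tau in 0.281 tau out 0.429 tau viaM 0.252
t 23.38 p [ 0.5657 -0.1591  0.0816] F [-8.82  1.1   1.81] M [0.145 1.399 0.104] th~ 31.9 tau in 0.319 tau out 0.495 tau viaM 0.316
```

```bash
python3 -m inch '[[[0.003,0,0],0,0],[[0.003,0.0005,0],0,0]]'>/dev/null; python3 tq.py
python3 -m inch '[[[0.003,0.0005,0],0,0],[[0.003,0.0005,0],0,0]]'>/dev/null; python3 tq.py
python3 -m inch '[[[0.003,0.0005,0],0,0],[[0.003,0.0005,0],0,0]]'>/dev/null; python3 tq.py
```

```text
t 23.62 p [ 0.5716 -0.1587  0.0815] F [-7.99  0.9   1.69] M [0.043 1.367 0.053] th~ 38.2 tau in 0.282 tau out 0.441 tau viaM 0.319
t 23.88 p [ 0.5778 -0.1578  0.0815] F [-7.91 -0.27  1.37] M [-0.11   1.432  0.085] th~ 44.1 tau in 0.299 tau out 0.457 tau viaM 0.289
t 24.12 p [ 0.5834 -0.1569  0.0813] F [-8.95 -1.63  1.73] M [-0.236  1.636  0.02 ] th~ 49.0 tau in 0.376 tau out 0.555 tau viaM 0.426
```

```bash
python3 -m inch '[[[0.0015,0.0003,0],0,0]]'>/dev/null; python3 tq.py
python3 -m inch '[[[0.0015,0.0003,0],0,0]]'>/dev/null; python3 tq.py
python3 -m inch '[[[0.0015,0.0003,0],0,0]]'>/dev/null; python3 tq.py
python3 -m inch '[[[0.0015,0.0003,0],0,0]]'>/dev/null; python3 tq.py
```

```text
t 24.25 p [ 0.5848 -0.1567  0.0813] F [-8.78 -1.27  1.11] M [-0.281  1.652  0.039] th~ 50.2 tau in 0.358 tau out 0.533 tau viaM 0.391
t 24.38 p [ 0.5862 -0.1565  0.0813] F [-10.1   -1.94   0.69] M [-0.415  1.682  0.069] th~ 51.2 tau in 0.428 tau out 0.63 tau viaM 0.437
t 24.5 p [ 0.5876 -0.1562  0.0813] F [-9.59 -1.73  1.31] M [-0.378  1.691  0.072] th~ 52.3 tau in 0.403 tau out 0.595 tau viaM 0.406
t 24.62 p [ 0.5891 -0.156   0.0813] F [-10.02  -1.84   1.32] M [-0.427  1.719  0.088] th~ 53.4 tau in 0.422 tau out 0.623 tau viaM 0.412
```

```bash
python3 -m inch '[[[0.0007,0.001,0],0,0]]'>/dev/null; python3 tq.py
python3 -m inch '[[[0.0007,0.001,0],0,0]]'>/dev/null; python3 tq.py
python3 -m inch '[[[0.0,0,0],0,0]]'>/dev/null; python3 tq.py
```

```text
t 24.75 p [ 0.59   -0.1552  0.0813] F [-9.47 -3.49  0.64] M [-0.694  1.525  0.03 ] th~ 54.5 tau in 0.463 tau out 0.652 tau viaM 0.486
t 24.88 p [ 0.5907 -0.1543  0.0813] F [-8.73 -4.27  0.62] M [-0.846  1.488  0.067] th~ 55.6 tau in 0.465 tau out 0.64 tau viaM 0.434
t 25.0 p [ 0.5908 -0.1542  0.0813] F [-7.42 -3.21  1.03] M [-0.637  1.452  0.031] th~ 55.7 tau in 0.378 tau out 0.526 tau viaM 0.382
```

```bash
python3 -m inch '[[[0.0006,0.0008,0],0,0]]'>/dev/null; python3 tq.py
python3 -m inch '[[[0.0006,0.0008,0],0,0]]'>/dev/null; python3 tq.py
```

```text
t 25.12 p [ 0.5913 -0.1536  0.0813] F [-9.67 -3.91  0.16] M [-0.838  1.512  0.035] th~ 56.5 tau in 0.477 tau out 0.67 tau viaM 0.492
t 25.25 p [ 0.5919 -0.1529  0.0813] F [-9.33 -5.41 -0.32] M [-0.934  1.503  0.077] th~ 57.4 tau in 0.524 tau out 0.71 tau viaM 0.475
```

```bash
python3 -m inch '[[[-0.004,-0.006,0],0,0],[[-0.008,-0.004,0],0,0],[[0,0,0.03],0,0],[[0,0,0.05],0,0],[[-0.02,0.01,0.05],0,0],[[0,0.02,0.04],0,0],[[0,0.02,0.04],0,0],[[0,0,0],0,0],[[0,0,0],0,0]]';python3 tq.py
python3 - <<'E'
from h import *
f=cam("wrist");cv2.imwrite("pics/w6.png",f["pixels"])
f=cam("scene");crop(f,200,170,200,150,4,"pics/s6.png")
E
```

```text
t: 26.38
tool_pos: [0.5629, -0.1126, 0.2919]
tool_rot: [0.707, -0.0, 0.707, 0.0]
ft_force: [0.2, 0.4, -1.1]
opening: 0.0004
t 26.38 p [ 0.5629 -0.1126  0.2919] F [ 0.21  0.42 -1.14] M [-0.046 -0.093  0.024] th~ 112.0 tau in -0.004 tau out -0.008 tau viaM -0.024
```

View pics/w6.png

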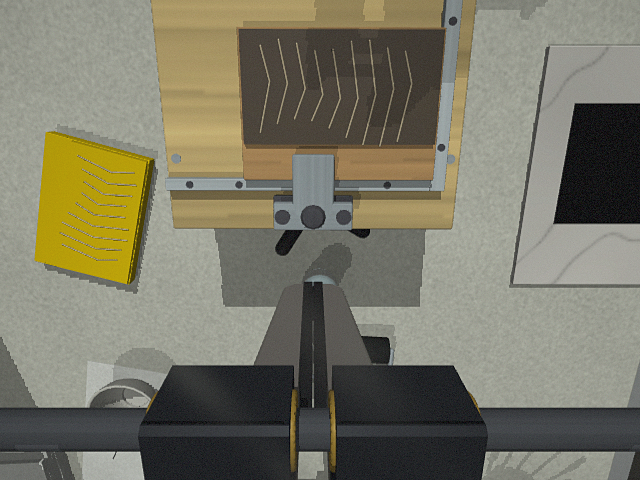

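View pics/s6.png

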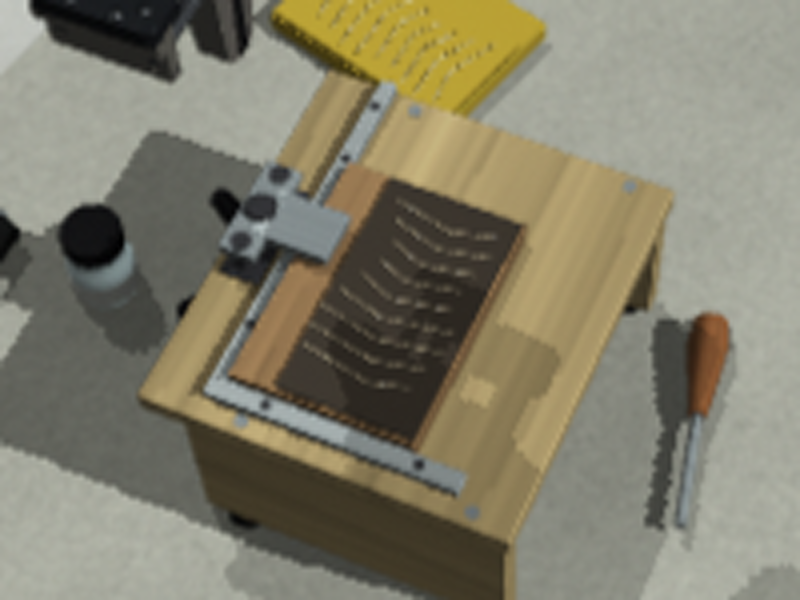

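Run:
```python
from h import *
from bench import finish_job
f=cam("wrist")
for n,p,z in [("block BL",(244,180),.135),("block BR",(433,181),.135),("lino TL",(238,29),.138),("lino TR",(446,29),.138),("stop in near",(433,180),.128),("stop in far",(444,40),.128),("arm tip",(280,252),.086),("arm2",(366,236),.086)]: print(n,(onz(f,*p,z)*1000).round(1))
s=get_state();print(s["t"],s["ft_force"])
print(finish_job())
```

```text
block BL [507.6 -84.6 135. ]
block BR [656.7 -85.2 135. ]
lino TL [509.1  23.1 138. ]
lino TR [655.7  23.1 138. ]
stop in near [658.7 -85.6 128. ]
stop in far [657.8  17.4 128. ]
arm tip [ 530.5 -162.2   86. ]
arm2 [ 612.1 -146.1   86. ]
26.525 [-0.31935525  0.14130052 -0.33295815]
the job is handed in; nothing more can be done
None
```

The block is home and the clamp is tightened to about 0.5 N m, but one push on the knob went over the 25 N limit. I handed the job in at t ≈ 26.5 s, with the arm clear and reading no contact force.

- **Block:** I pushed it against the fence (about 11 N), then the end stop (about 9 N along the stop direction, about 12 N in all), then the fence again (about 9 N). It met the fence at the same place both times. The last wrist view puts its rim at y −85 mm, against the fence face at −85. Its end is at x 655.7–656.7 mm against the stop face at about 658, which is flush within the 2 mm calibration.
- **Clamp:** I turned the knob in two strokes, about 2 rad in all. It ran free at about 0.30 N m, the toe bit near the end of the second stroke, and the torque then climbed. The last readings from two estimates, one from force and lever and one from the moment, ran 0.48–0.52 N m. Single readings are noisy by about 0.04. I did not re-test the torque after letting go.
- **Force limit passed:** early in the second stroke the finger wedged against the tip of an arm. One reading showed about 28 N horizontally, or about 32 N with the vertical part. I then followed the arm's arc, and every later reading was below 15 N.
- **Other things:** I did not touch anything else, and the last pictures show nothing displaced, though I did not measure those positions.

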